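# Restock the tea-light drawer

## Robot

A 6-joint arm with a two-finger parallel gripper is mounted at the origin on a cart in front of the work surface, level with it; the furniture and walls round the work are solid. World frame = base frame: x ahead of the robot, y to its left, z up, the work surface at z = 0. Lengths are in m, angles in rad, forces in N, time in s.
With the tool pointing down it reaches from about 0.35 to 0.725 m from the base axis. Payload 4.3 kg.
Tool frame: the origin (TCP) lies on the centre line of the jaws, within the pads' length; the fingertips stand manip.tip_reach ahead of it and the grasp point (between the pads) lies 5 mm behind it (manip.tip_reach is the distance from the TCP to the fingertips, in m); z points along the fingers, y is the line along which they close (so a half turn about z gives the same grasp; the last joint's range is limited). The gripper opens to 85 mm and grips with 20 to 120 N. Pads are 22 mm wide; open, the fingers measure 114 mm over their backs; the gripper's body (76 mm by 85 mm) begins 54 mm behind the grasp point. The pads swing forward as they close: fully open they stand 13 mm farther back than shut.
Start: joints at [1.149, 0.377, 0.081, 1.274, 0, 1.46], TCP at [0.176, 0.547, 0.245] pointing down, gripper open.
Joint ranges: [-2.72, 2.72], [-0.84, 1.66], [-1.02, 1.22], [-1.77, 2.12], [-1.37, 1.28], [-3.14, 3.14]. Speed limits (rad/s): [2.57, 2.57, 3.14, 3.14, 3.14, 3.14].

## Interface

Orientations are given as a rotation vector (axis times angle).
In Python, from workcell import manip gives the robot as it stands. The module is installed in compiled form; this text tells all that it offers.
- The arm moves only by the shell command python3 -m creep 'ROWS'. ROWS is JSON, one flat list of numbers, 7 for each row, row after row: the shift along the tool's x, y, z normalised to -1 to 1, where 1 is 150 mm, then the turn, a rotation vector about the tool's x, y, z normalised to -1 to 1, where 1 is pi rad, then the opening, from 0 (shut) to 1 (fully open). In form: [tx, ty, tz, ax, ay, az, claw, tx, ty, tz, ax, ay, az, claw, ...]. A call has exactly 10 rows; each row is the pose to reach, as a shift and turn from the pose commanded when the call began, along the tool's axes at that moment, turning the shorter way round; what a row does not reach only later rows make up. A row lasts 1/8 s, in which the tool goes at most 62.5 mm and 10.7 degrees, less where a joint would pass 70% of its speed; a pose out of reach is approached as far as the arm can. A call with a number of a shift or a turn outside -1 to 1 is refused whole. A call with a gripper value outside its range is refused whole. The fingers move at their own pace and stop on an object; the grip force is fixed at half the most. Time passes only in rows, so rows that repeat a pose let the fingers close, or fill a call up. It gives the time, the measured TCP pose, the force, the opening and the grip force at its end, in the units of the state.
- manip.get_state(): the state, without advancing time (a new reading comes with each control period).
- manip.capture(name): name is "side" or "top"; returns a dict with "pixels" (400x640x3 uint8, blue, green, red), "fx", "fy", "cx", "cy" (pixels), "camera_from_world" (4x4, takes a point from world to camera coordinates). Camera axes: x right, y down, z forward; pixel columns grow to the right and rows downward; lengths in m; the calibration is good to about 2 mm. A picture is of the moment at which its call begins. There is no depth.
- manip.finish_job(): hands the job in; it is judged then, once.
The state is a dict: "clock": time; "qpos": joint angles; "qvel": joint speeds; "joint_efforts": joint torques, N m; "ee_pos": TCP position; "tool_rot": TCP orientation; "force": force on the tool from outside, world axes, zero at the start; "moment": the same for the moment, N m; "opening": opening from 0.0 (shut) to 1.0 (fully open); "finger_force": force on a finger pad.
Only numpy, scipy, OpenCV 4.12 (cv2) and the standard library are available. Lean on these libraries where they do the work, as an engineer would, in place of code of your own. Each camera call takes 0.05 s, during which the arm holds its last target. There are 200 camera calls.

## Task

Pull the drawer of the small wooden box right out to its stop, then put the two tea lights that stand on the worktop into the two empty wells at the rear of the drawer, one upright in each. Then push the drawer fully shut with all four tea lights lying flat in their wells, and leave the other things on the worktop where they are.

Things in the scene. Friction and masses are not known exactly. Their poses are not given: they have to be found in the camera images.
- drawer_box: low wooden box fixed on the worktop, 200 deep (x) x 240 wide (y) x 86 mm high, one drawer in its front. Origin: centre of its underside; -x points out of its front, the way the drawer opens; +y its left, z up. Its front edge lies 100 mm from the origin; the drawer's 14 mm front panel stands before that (outer face at 114 mm when shut, top 84 mm above the worktop).
- drawer (a joint): how far the drawer is out, m: 0 shut, 0.130 at its stop. Slides along the box's -x axis; may start up to 8 mm ajar. It takes about 2 N to move (and 8 N per m/s), stays where it is left, and cannot come out. Wall cabinets hang over the back of the worktop (beyond x of about 0.70 m, from about 0.35 m up): keep the arm clear of them.
- handle (a point): middle of the bar of the drawer's dark steel bow handle (moves with the drawer), 60 mm above the worktop. The bar is 10 mm thick, runs along the box's y for 100 mm and stands 40 mm off the front panel (centre line): 35 mm is free behind it, so that a finger can be put down into the gap from above; nothing lies below it. Axes as the drawer box.
- well_rear_left (a point): floor centre of the drawer's rear left (+y) well (moves with the drawer): round, 50 mm wide, 6 mm deep, flat floor 34 mm and board round it 40 mm above the worktop; 144 mm behind the handle bar, 42 mm left of the drawer's middle. Axes as the box. Empty at first; hidden when shut.
- well_rear_right (a point): floor centre of the drawer's rear right (-y) well (moves with the drawer): round, 50 mm wide, 6 mm deep, flat floor 34 mm and board round it 40 mm above the worktop; 144 mm behind the handle bar, 42 mm right of the drawer's middle. Axes as the box. Empty at first; hidden when shut.
- well_front_left (a point): floor centre of the drawer's front left (+y) well (moves with the drawer): round, 50 mm wide, 6 mm deep, flat floor 34 mm and board round it 40 mm above the worktop; 86 mm behind the handle bar, 42 mm left of the drawer's middle. Axes as the box. Holds a tea light from the start. The drawer's side walls stand 60 mm outside the wells' centres, top 58 mm above the worktop.
- well_front_right (a point): floor centre of the drawer's front right (-y) well (moves with the drawer): round, 50 mm wide, 6 mm deep, flat floor 34 mm and board round it 40 mm above the worktop; 86 mm behind the handle bar, 42 mm right of the drawer's middle. Axes as the box. Holds a tea light from the start. With the drawer at its stop the rear wells' centres lie 40 mm in front of the box's front edge.
- tea_light_a: tea light: thin white round cup with pale green wax, 38 mm diameter, 15 mm high, 10 to 20 g, cup open at the top; origin at the centre of its underside, z up along its axis. Stands on the worktop to the right of the box, among the shot glass and the garlic, which may have changed places with it.
- tea_light_b: tea light: thin white round cup with pale green wax, 38 mm diameter, 15 mm high, 10 to 20 g, cup open at the top; origin at the centre of its underside, z up along its axis. The second one on the worktop, likewise.
- stored_front_left: tea light: thin white round cup with pale green wax, 38 mm diameter, 15 mm high, 10 to 20 g, cup open at the top; origin at the centre of its underside, z up along its axis. Already lies in the front left well; it stays there.
- stored_front_right: tea light: thin white round cup with pale green wax, 38 mm diameter, 15 mm high, 10 to 20 g, cup open at the top; origin at the centre of its underside, z up along its axis. Already lies in the front right well; it stays there.
- shot_glass: small frosted shot glass standing on the worktop, 48 mm wide, 61 mm high; origin at the centre of its underside. Leave it alone.
- garlic: bulb of garlic on the worktop, 60 x 57 x 58 mm; origin at the centre of its underside. Leave it alone.
- choc_bar: flat orange-and-white wrapped snack bar on the worktop, 56 x 153 x 16 mm (long along its y); origin at the centre of its underside. Leave it alone.
Not all that is in view belongs to the job. Leave any black, blue or yellow look-alike of the tea_light_b alone.

How it is judged:
By the outcome, as a careful person would: the job done as asked, in the order asked, and still so for the second after the job is handed in, with the robot touching nothing.
It also fails if it takes over 72 s, if anything falls off the work surface, if the arm or the gripper's body presses on something with over 40 N, if the wrist force passes 120 N, or if a joint passes its speed limit or range.

## Working session

There is one attempt and no reset: what is moved stays moved. The work goes in short steps, Python scripts to look and compute and a shell command to move; the robot and the scene stay as the last step left them, time stands still between calls to the robot, and variables do not carry over. Pictures are saved under pics/ and viewed, at most 10 in all, crops included, and the job is handed in when it is done.

```bash
mkdir -p pics; python3 - <<'E'
from workcell import manip
import cv2,numpy as np
s=manip.get_state();print(s['clock'],s['ee_pos'],s['tool_rot'],s['opening'],manip.tip_reach)
for n in('top','side'):
    d=manip.capture(n);cv2.imwrite(f'pics/{n}0.png',d['pixels'])
    np.savez(f'pics/{n}.npz',K=[d['fx'],d['fy'],d['cx'],d['cy']],T=d['camera_from_world'])
    print(n,d['fx'],d['fy'],d['cx'],d['cy']);print(np.round(d['camera_from_world'],3).tolist())
E
```

```text
0.0 [0.17612954 0.54669405 0.24434355] [-0.48768842 -3.10294515  0.00314582] 0.9987765543498831 0.014
top 380.26970636710126 380.26970636710126 323.165908282156 198.64338880433553
[[-0.012, -1.0, 0.002, -0.136], [-0.992, 0.012, -0.125, 0.573], [0.125, -0.004, -0.992, 0.958], [0.0, 0.0, 0.0, 1.0]]
side 372.50877938936105 372.50877938936105 313.46597678571044 199.95597631350293
[[-0.998, -0.062, 0.021, 0.562], [-0.049, 0.501, -0.864, 0.16], [0.043, -0.863, -0.503, 0.903], [0.0, 0.0, 0.0, 1.0]]
```

View pics/top0.png

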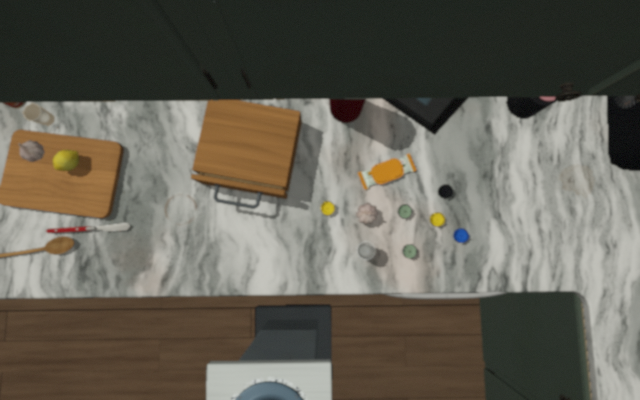

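View pics/side0.png

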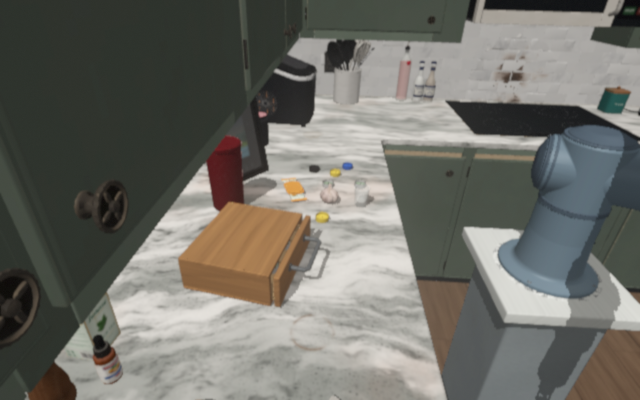

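```bash
cat > h.py <<'E'
import numpy as np,cv2
def ray(n,u,v,z):
    c=np.load(f'pics/{n}.npz');K=c['K'];T=c['T'];R=T[:3,:3];o=-R.T@T[:3,3]
    d=R.T@np.array([(u-K[2])/K[0],(v-K[3])/K[1],1]);return o+d*(z-o[2])/d[2]
def proj(n,p):
    c=np.load(f'pics/{n}.npz');K=c['K'];T=c['T'];q=T[:3,:3]@np.array(p)+T[:3,3]
    return K[:2]*q[:2]/q[2]+K[2:]
E
python3 - <<'E'
import cv2,numpy as np
a=cv2.imread('pics/top0.png')
def crop(x0,x1,y0,y1,s,st):
    c=cv2.resize(a[y0:y1,x0:x1],None,fx=s,fy=s,interpolation=cv2.INTER_CUBIC)
    c=cv2.convertScaleAbs(c,alpha=1.4)
    for x in range(x0,x1,st):
        cv2.line(c,((x-x0)*s,0),((x-x0)*s,6),(0,0,255),1);cv2.putText(c,str(x),((x-x0)*s,16),0,.35,(0,0,255))
    for y in range(y0,y1,st):
        cv2.line(c,(0,(y-y0)*s),(6,(y-y0)*s),(0,0,255),1);cv2.putText(c,str(y),(8,(y-y0)*s+4),0,.35,(0,0,255))
    return c
A=crop(190,305,95,215,4,10);B=crop(350,430,195,265,4,10)
M=np.zeros((480,790,3),np.uint8);M[:A.shape[0],:A.shape[1]]=A;M[:B.shape[0],470:470+B.shape[1]]=B
cv2.imwrite('pics/m1.png',M)
E
```

```text
(no output)
```

View pics/m1.png

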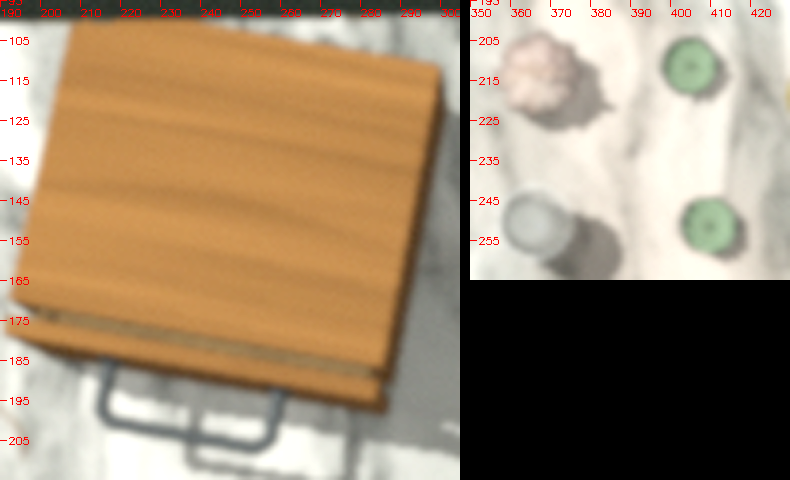

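```bash
python3 - <<'E'
from h import *
r=lambda u,v,z:ray('top',u,v,z)
fl,fr,br=r(193,169.5,.086),r(285.8,188,.086),r(300,112,.086)
print('front',fl,fr,np.linalg.norm(fl-fr),'side',br,np.linalg.norm(br-fr))
w=fl-fr;print('yaw from front',np.degrees(np.arctan2(-w[0],w[1])),'side',np.degrees(np.arctan2(*(br-fr)[[1,0]])))
pl,pr=r(191.5,178,.084),r(286,197.5,.084);print('panel',pl,pr,(pl+pr)/2,np.linalg.norm(pl-pr),'yaw',np.degrees(np.arctan2(-(pl-pr)[0],(pl-pr)[1])))
hl,hr=r(217,200.5,.065),r(255,206,.065);print('bar',hl,hr,(hl+hr)/2)
for n,u,v,z in(('a',405,211.5,.015),('b',410.5,251.5,.015),('garlic',367,213,.04),('glass',366.5,250.5,.061)):print(n,r(u,v,z))
E
```

```text
front [0.64201073 0.18256135 0.086     ] [ 0.59243455 -0.04974374  0.086     ] 0.2375362169717583 side [ 0.78841559 -0.08596372  0.086     ] 0.19929991057563895
yaw from front -12.04676427559526 side -10.470894978960906
panel [0.62081682 0.1863325  0.084     ] [ 0.56883709 -0.05005633  0.084     ] [0.59482696 0.06813809 0.084     ] 0.24203629394778542 yaw -12.401450823072183
bar [0.5657025  0.12654607 0.065     ] [0.55054886 0.03014947 0.065     ] [0.55812568 0.07834777 0.065     ]
a [ 0.53655716 -0.35995949  0.015     ]
b [ 0.43103547 -0.37029459  0.015     ]
garlic [ 0.53159048 -0.2557843   0.04      ]
glass [ 0.43555872 -0.24953613  0.061     ]
```

```bash
cat >> h.py <<'E'
from scipy.spatial.transform import Rotation as Ro
t=np.radians(-11.6); X=np.array([np.cos(t),np.sin(t),0]);Y=np.array([-np.sin(t),np.cos(t),0])
F=np.array([.617,.0664,0])   # box front edge mid
BAR=np.array([.557,.077,0])
def go(p,ydir):
    from workcell import manip
    s=manip.get_state();R=Ro.from_rotvec(s['tool_rot'])
    y=np.array(ydir)/np.linalg.norm(ydir);z=np.array([0,0,-1.]);G=Ro.from_matrix(np.c_[np.cross(y,z),y,z])
    print(np.round(R.inv().apply(np.array(p)-s['ee_pos'])/.15,3),np.round((R.inv()*G).as_rotvec()/np.pi,3),'q6',round(s['qpos'][5],2),np.round(s['ee_pos'],4),'t',round(s['clock'],2),'f',np.round(s['force'],1),'op',round(s['opening'],3))
E
python3 -c "
from h import *
go(BAR+[0,0,.2],X)"
```

```text
[-3.377 -2.201  0.299] [-0.001  0.     0.465] q6 1.46 [0.1762 0.5468 0.2444] t 0.1 f [-0.5  0.9  0.3] op 1.002
```

```bash
python3 -m creep '[-0.4,-0.25,0,0,0,0.06,0.4,-0.8,-0.5,0,0,0,0.12,0.4,-1,-0.65,0,0,0,0.18,0.4,-1,-0.65,0.1,0,0,0.24,0.4,-1,-0.65,0.1,0,0,0.3,0.4,-1,-0.65,0.1,0,0,0.36,0.4,-1,-0.65,0.1,0,0,0.42,0.4,-1,-0.65,0.1,0,0,0.465,0.4,-1,-0.65,0.1,0,0,0.465,0.4,-1,-0.65,0.1,0,0,0.465,0.4]'; python3 -c "
from h import *
go(BAR+[0,0,.2],X)"
```

```text
clock: 1.35
ee_pos: [0.2891, 0.4084, 0.2301]
tool_rot: [2.432, 1.989, -0.001]
force: [0.2, -1.3, -1.5]
opening: 0.403
finger_force: 0.0
[-1.811  2.189  0.201] [-0.     0.     0.001] q6 2.6 [0.2891 0.4084 0.2301] t 1.35 f [ 0.2 -1.3 -1.5] op 0.403
```

```bash
python3 -m creep '[-0.3,0.3,0,0,0,0,0.4,-0.6,0.7,0,0,0,0,0.4,-0.8,1,0.1,0,0,0,0.4,-0.8,1,0.1,0,0,0,0.4,-0.8,1,0.1,0,0,0,0.4,-0.8,1,0.1,0,0,0,0.4,-0.8,1,0.1,0,0,0,0.4,-0.8,1,0.1,0,0,0,0.4,-0.8,1,0.1,0,0,0,0.4,-0.8,1,0.1,0,0,0,0.4]'; python3 -m creep '[-0.3,0.3,0,0,0,0,0.4,-0.6,0.6,0,0,0,0,0.4,-0.95,0.9,0.1,0,0,0,0.4,-0.95,0.9,0.1,0,0,0,0.4,-0.95,0.9,0.1,0,0,0,0.4,-0.95,0.9,0.1,0,0,0,0.4,-0.95,0.9,0.1,0,0,0,0.4,-0.95,0.9,0.1,0,0,0,0.4,-0.95,0.9,0.1,0,0,0,0.4,-0.95,0.9,0.1,0,0,0,0.4]';python3 -c "
from h import *
go(BAR+[0,0,.12],X)"
```

```text
clock: 2.6
ee_pos: [0.4121, 0.261, 0.2154]
tool_rot: [2.434, 1.987, 0.0]
force: [0.2, -1.0, -0.2]
opening: 0.401
finger_force: 0.0
clock: 3.85
ee_pos: [0.5158, 0.0944, 0.2003]
tool_rot: [-2.434, -1.987, -0.0]
force: [-1.0, 0.0, -0.0]
opening: 0.402
finger_force: 0.0
[-0.059  0.292  0.536] [ 0. -0.  0.] q6 1.83 [0.5158 0.0944 0.2003] t 3.85 f [-1.  0. -0.] op 0.402
```

```bash
python3 -m creep '[-0.06,0.29,0.1,0,0,0,0.4,-0.06,0.29,0.3,0,0,0,0.4,-0.06,0.29,0.54,0,0,0,0.4,-0.06,0.29,0.54,0,0,0,0.4,-0.06,0.29,0.54,0,0,0,0.4,-0.06,0.29,0.54,0,0,0,0.4,-0.06,0.29,0.54,0,0,0,0.4,-0.06,0.29,0.54,0,0,0,0.4,-0.06,0.29,0.54,0,0,0,0.4,-0.06,0.29,0.54,0,0,0,0.4]';python3 - <<'E'
from h import *
from workcell import manip
go(BAR+[0,0,.055],X)
d=manip.capture('side')['pixels'];print(proj('side',[.557,.077,.06]))
cv2.imwrite('pics/s1.png',cv2.resize(d[180:330,170:370],None,fx=4,fy=4,interpolation=cv2.INTER_CUBIC))
E
```

```text
clock: 5.1
ee_pos: [0.5566, 0.0766, 0.1193]
tool_rot: [-2.434, -1.986, 0.0]
force: [-0.0, 0.4, -0.5]
opening: 0.399
finger_force: 0.0
[0.003 0.002 0.429] [-0. -0.  0.] q6 1.8 [0.5566 0.0766 0.1193] t 5.1 f [-0.   0.4 -0.5] op 0.399
[314.54715062 253.61488923]
```

View pics/s1.png

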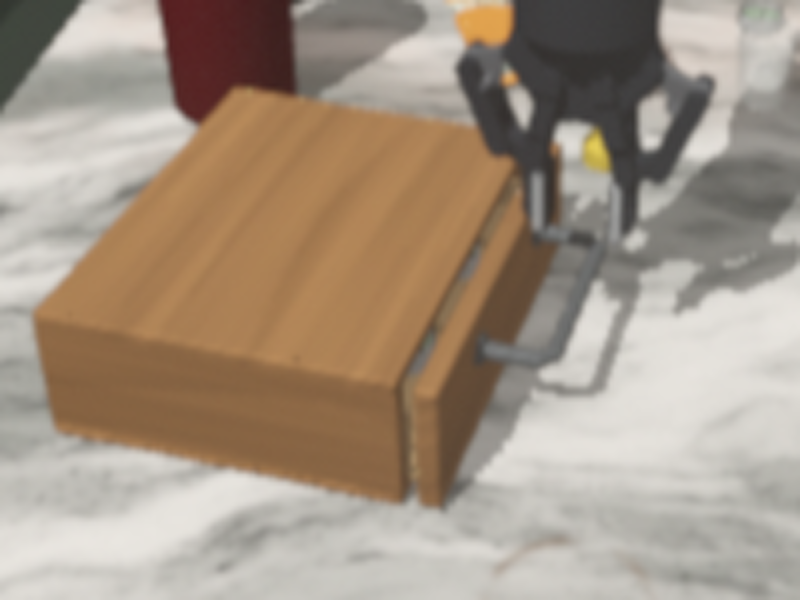

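The fingers hang over the bar. Its middle at crop (578,295) is full-image (314.5,253.7), which matches the prediction, so I'll descend and grip.

```bash
python3 -m creep '[0,0,0.1,0,0,0,0.4,0,0,0.2,0,0,0,0.4,0,0,0.3,0,0,0,0.4,0,0,0.43,0,0,0,0.4,0,0,0.43,0,0,0,0.4,0,0,0.43,0,0,0,0.4,0,0,0.43,0,0,0,0,0,0,0.43,0,0,0,0,0,0,0.43,0,0,0,0,0,0,0.43,0,0,0,0]';python3 -c "
from h import *
go(F-.184*X+[0,0,.055],X)"
```

```text
clock: 6.4
ee_pos: [0.5565, 0.0766, 0.0545]
tool_rot: [-2.434, -1.986, 0.001]
force: [1.4, 0.2, -4.0]
opening: 0.095
finger_force: 58.3
[ 0.015 -0.818 -0.003] [-0.  0.  0.] q6 1.8 [0.5565 0.0766 0.0545] t 6.4 f [ 1.4  0.2 -4. ] op 0.095
```

```bash
python3 -m creep '[0,-0.08,0,0,0,0,0,0,-0.17,0,0,0,0,0,0,-0.26,0,0,0,0,0,0,-0.35,0,0,0,0,0,0,-0.44,0,0,0,0,0,0,-0.53,0,0,0,0,0,0,-0.62,0,0,0,0,0,0,-0.71,0,0,0,0,0,0,-0.78,0,0,0,0,0,0,-0.78,0,0,0,0,0]';python3 -c "
from h import *
go(F-.184*X+[0,0,.055],X)"
```

```text
clock: 7.65
ee_pos: [0.4385, 0.0995, 0.0544]
tool_rot: [-2.433, -1.986, 0.007]
force: [-3.0, -6.3, -3.1]
opening: 0.086
finger_force: 59.6
[ 0.023 -0.017 -0.004] [-0.001  0.001  0.   ] q6 1.86 [0.4385 0.0995 0.0544] t 7.65 f [-3.  -6.3 -3.1] op 0.086
```

```bash
python3 -m creep '[0.01,-0.01,0,0,0,0,0,0.015,-0.02,0,0,0,0,0,0.015,-0.03,0,0,0,0,0,0.015,-0.04,0,0,0,0,0,0.015,-0.05,0,0,0,0,0,0.015,-0.06,0,0,0,0,0,0.015,-0.07,0,0,0,0,0,0.015,-0.08,0,0,0,0,0,0.015,-0.08,0,0,0,0,0,0.015,-0.08,0,0,0,0,0]';python3 -c "
from h import *
go(F-.184*X+[0,0,.055],X)"
```

```text
clock: 8.9
ee_pos: [0.4363, 0.1, 0.0547]
tool_rot: [2.425, 1.972, 0.001]
force: [19.4, -19.5, -30.0]
opening: 0.088
finger_force: 58.0
[ 0.023 -0.002 -0.002] [ 0.004  0.003 -0.001] q6 1.87 [0.4363 0.1    0.0547] t 8.9 f [ 19.4 -19.5 -30. ] op 0.088
```

```bash
python3 -m creep '[0,0.06,0,0,0,0,0,0,0.06,0,0,0,0,0.4,0,0.06,0,0,0,0,0.4,0,0.06,0,0,0,0,0.4,0,0.06,-0.2,0,0,0,0.4,0,0.06,-0.5,0,0,0,0.4,0,0.06,-0.9,0,0,0,0.4,0,0.06,-1,0,0,0,0.6,0,0.06,-1,0,0,0,0.6,0,0.06,-1,0,0,0,0.6]';python3 - <<'E'
from h import *
go([.537,-.36,.17],Y)
go([.431,-.37,.17],Y)
E
```

```text
clock: 10.15
ee_pos: [0.4387, 0.1031, 0.2037]
tool_rot: [-2.433, -1.986, 0.002]
force: [-0.3, 0.2, -0.3]
opening: 0.601
finger_force: 0.0
[-2.893  1.261  0.223] [-0.  -0.  -0.5] q6 1.86 [0.4387 0.1031 0.2037] t 10.15 f [-0.3  0.2 -0.3] op 0.601
[-3.1    0.582  0.224] [-0.  -0.  -0.5] q6 1.86 [0.4387 0.1031 0.2037] t 10.15 f [-0.3  0.2 -0.3] op 0.601
```

```bash
python3 -m creep '[-0.4,0,0,0,0,-0.06,0.6,-0.8,0.1,0,0,0,-0.12,0.6,-1,0.2,0,0,0,-0.18,0.6,-1,0.2,0,0,0,-0.24,0.6,-1,0.2,0,0,0,-0.3,0.6,-1,0.2,0,0,0,-0.36,0.6,-1,0.2,0,0,0,-0.42,0.6,-1,0.2,0,0,0,-0.48,0.6,-1,0.2,0,0,0,-0.5,0.6,-1,0.2,0,0,0,-0.5,0.6]';python3 - <<'E'
from h import *
from workcell import manip
go([.431,-.37,.17],Y)
d=manip.capture('top')['pixels'];a=cv2.resize(d[110:270,170:330],None,fx=3.5,fy=3.5,interpolation=cv2.INTER_CUBIC)
cv2.imwrite('pics/t2.png',cv2.convertScaleAbs(a,alpha=1.4))
E
```

```text
clock: 11.4
ee_pos: [0.4378, -0.0497, 0.2033]
tool_rot: [-0.319, -3.122, -0.001]
force: [0.4, -0.4, -0.3]
opening: 0.593
finger_force: 0.0
[-0.388 -2.101  0.22 ] [ 0.    -0.001 -0.   ] q6 -0.05 [ 0.4378 -0.0497  0.2033] t 11.4 f [ 0.4 -0.4 -0.3] op 0.593
```

View pics/t2.png

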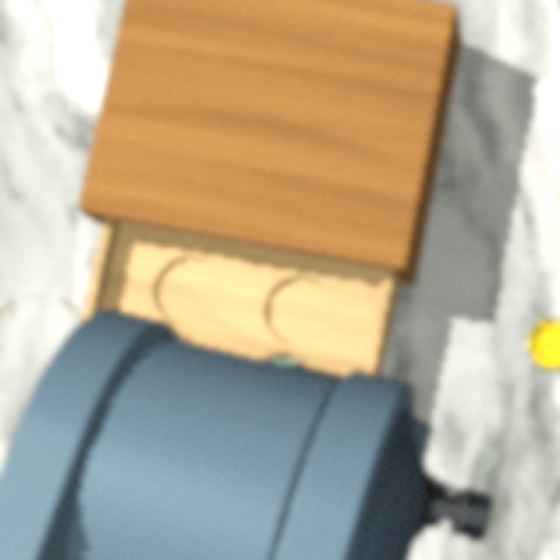

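The drawer is out and both rear wells are visible, but the arm hides the front part. I'll measure the wells once it's clear and go to light b now.

```bash
python3 -m creep '[-0.1,-0.35,0,0,0,0,0.6,-0.15,-0.7,0,0,0,0,0.6,-0.2,-1,0,0,0,0,0.6,-0.2,-1,0,0,0,0,0.6,-0.2,-1,0,0,0,0,0.6,-0.2,-1,0,0,0,0,0.6,-0.2,-1,0,0,0,0,0.6,-0.2,-1,0,0,0,0,0.6,-0.2,-1,0,0,0,0,0.6,-0.2,-1,0,0,0,0,0.6]';python3 -m creep '[-0.1,-0.35,0,0,0,0,0.65,-0.15,-0.7,0.1,0,0,0,0.65,-0.18,-1,0.2,0,0,0,0.65,-0.18,-1,0.3,0,0,0,0.65,-0.18,-1,0.3,0,0,0,0.65,-0.18,-1,0.3,0,0,0,0.65,-0.18,-1,0.3,0,0,0,0.65,-0.18,-1,0.3,0,0,0,0.65,-0.18,-1,0.3,0,0,0,0.65,-0.18,-1,0.3,0,0,0,0.65]'
python3 - <<'E'
from h import *
from workcell import manip
go([.431,-.37,.022],Y)
d=manip.capture('top')['pixels'];a=cv2.resize(d[130:230,180:300],None,fx=4,fy=4,interpolation=cv2.INTER_CUBIC)
b=cv2.resize(d[195:275,370:440],None,fx=4,fy=4,interpolation=cv2.INTER_CUBIC)
M=np.zeros((400,770,3),np.uint8);M[:,:480]=a;M[:320,490:770]=b
s=manip.capture('side')['pixels']
cv2.imwrite('pics/s3.png',cv2.resize(s[150:250,270:400],None,fx=5,fy=5))
cv2.imwrite('pics/t3.png',cv2.convertScaleAbs(M,alpha=1.4))
E
```

```text
clock: 12.7
ee_pos: [0.4382, -0.2029, 0.2048]
tool_rot: [0.316, 3.126, 0.0]
force: [1.0, -0.6, -0.1]
opening: 0.599
finger_force: 0.0
clock: 13.95
ee_pos: [0.4346, -0.3553, 0.1599]
tool_rot: [0.316, 3.125, -0.0]
force: [-0.3, 0.5, -0.2]
opening: 0.651
finger_force: 0.0
[ 0.004 -0.101  0.919] [-0.  0.  0.] q6 -0.6 [ 0.4346 -0.3553  0.1599] t 13.95 f [-0.3  0.5 -0.2] op 0.651
```

View pics/t3.png

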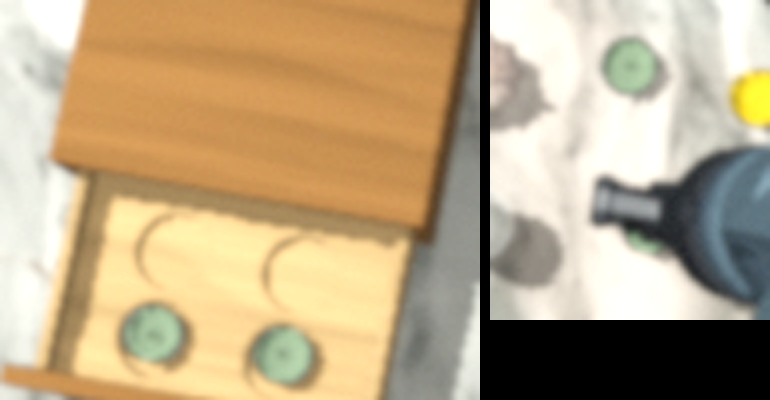

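```bash
python3 - <<'E'
from h import *
r=lambda u,v,z:ray('top',180+u/4,130+v/4,z)
for n,u,v,z in(('FL',154,333,.049),('FR',284,354,.049),('RL',176,252,.04),('RR',302,276,.04),('boxL',55,160,.086),('boxR',430,240,.086)):
    p=r(u,v,z);q=(p-F);print(n,p.round(4),'box',round(q@X,4),round(q@Y,4))
for sx,k in((.098,'F'),(.04,'R')):
    for sy in(.042,-.042):
        p=F-sx*X+sy*Y;p[2]=.04;u=proj('top',p);print(k,sy,p.round(4),(u-[180,130])*4)
E
```

```text
FL [0.5347 0.1264 0.049 ] box -0.0927 0.0422
FR [0.5202 0.0429 0.049 ] box -0.0901 -0.0425
RL [0.5883 0.1157 0.04  ] box -0.038 0.0425
RR [0.5716 0.0335 0.04  ] box -0.0379 -0.0414
boxL [0.6407 0.1806 0.086 ] box 0.0003 0.1167
boxR [ 0.5874 -0.054   0.086 ] box -0.0048 -0.1239
F 0.042 [0.5294 0.1272 0.04  ] [156.24894051 342.30026479]
F -0.042 [0.5126 0.045  0.04  ] [283.22999468 366.88893906]
R 0.042 [0.5863 0.1156 0.04  ] [176.10064098 255.09514088]
R -0.042 [0.5694 0.0333 0.04  ] [302.19988129 279.34721387]
```

```bash
python3 -m creep '[0,-0.1,0,0,0,0,0.65,0,-0.1,0.2,0,0,0,0.65,0,-0.1,0.4,0,0,0,0.65,0,-0.1,0.6,0,0,0,0.65,0,-0.1,0.8,0,0,0,0.65,0,-0.1,0.92,0,0,0,0.65,0,-0.1,0.92,0,0,0,0.65,0,-0.1,0.92,0,0,0,0.3,0,-0.1,0.92,0,0,0,0.3,0,-0.1,0.92,0,0,0,0.3]';python3 - <<'E'
from h import *
from workcell import manip
go([.431,-.37,.022],Y)
d=manip.capture('side')['pixels'];cv2.imwrite('pics/s4.png',cv2.resize(d[130:230,290:410],None,fx=5,fy=5,interpolation=cv2.INTER_CUBIC))
E
```

```text
clock: 15.3
ee_pos: [0.4324, -0.3712, 0.0231]
tool_rot: [0.316, 3.124, -0.003]
force: [-0.0, -0.0, 4.2]
opening: 0.399
finger_force: 60.0
[0.011 0.006 0.007] [-0.001  0.001  0.   ] q6 -0.62 [ 0.4324 -0.3712  0.0231] t 15.3 f [-0.  -0.   4.2] op 0.399
```

```bash
python3 -m creep '[0,0,-0.1,0,0,0,0.3,0,0,-0.3,0,0,0,0.3,0,0,-0.6,0,0,0,0.3,0,0,-0.9,0,0,0,0.3,0,0.3,-0.9,0,0,0,0.3,-0.2,0.6,-0.9,0,0,0,0.3,-0.3,0.9,-0.9,0,0,0,0.3,-0.3,0.9,-0.9,0,0,0,0.3,-0.3,0.9,-0.9,0,0,0,0.3,-0.3,0.9,-0.9,0,0,0,0.3]';python3 - <<'E'
from h import *
from workcell import manip
go([.587,.1157,.16],Y)
d=manip.capture('side')['pixels'];s=manip.get_state();u=proj('side',s['ee_pos']).astype(int);print(u)
a=d[u[1]-60:u[1]+40,u[0]-60:u[0]+60];cv2.imwrite('pics/s5.png',cv2.resize(a,None,fx=5,fy=5,interpolation=cv2.INTER_CUBIC))
E
```

```text
clock: 16.6
ee_pos: [0.5021, -0.2478, 0.157]
tool_rot: [-0.319, -3.125, 0.0]
force: [1.3, -0.9, 0.1]
opening: 0.399
finger_force: 59.8
[-0.064  2.488 -0.021] [-0. -0. -0.] q6 -0.37 [ 0.5021 -0.2478  0.157 ] t 16.6 f [ 1.3 -0.9  0.1] op 0.399
[341 156]
```

View pics/s5.png

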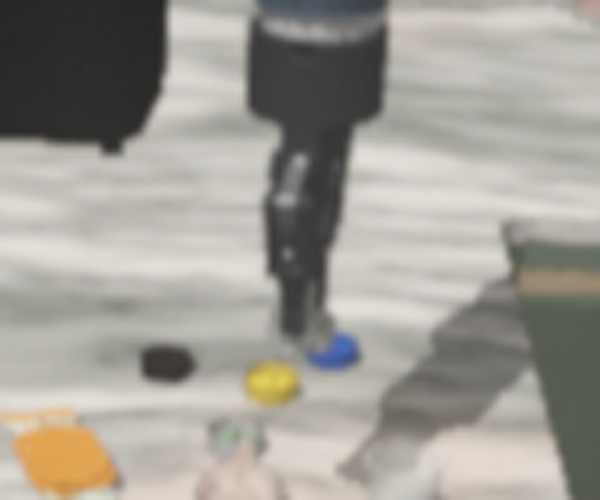

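```bash
python3 -m creep '[0,0.35,0,0,0,0,0.3,0,0.7,0,0,0,0,0.3,-0.03,1,0,0,0,0,0.3,-0.03,1,0,0,0,0,0.3,-0.03,1,0,0,0,0,0.3,-0.03,1,0,0,0,0,0.3,-0.03,1,0,0,0,0,0.3,-0.03,1,0,0,0,0,0.3,-0.03,1,0,0,0,0,0.3,-0.03,1,0,0,0,0,0.3]';python3 -m creep '[0,0.3,0,0,0,0,0.3,0,0.6,0,0,0,0,0.3,-0.03,0.93,0,0,0,0,0.3,-0.03,0.93,0.2,0,0,0,0.3,-0.03,0.93,0.4,0,0,0,0.3,-0.03,0.93,0.4,0,0,0,0.3,-0.03,0.93,0.4,0,0,0,0.3,-0.03,0.93,0.4,0,0,0,0.3,-0.03,0.93,0.4,0,0,0,0.3,-0.03,0.93,0.4,0,0,0,0.3]';python3 - <<'E'
from h import *
go([.5705,.0334,.058],Y)
E
```

```text
clock: 17.9
ee_pos: [0.5372, -0.1008, 0.1568]
tool_rot: [0.317, 3.126, 0.0]
force: [-0.6, 0.3, 0.2]
opening: 0.396
finger_force: 59.8
clock: 19.15
ee_pos: [0.5699, 0.0349, 0.0974]
tool_rot: [0.317, 3.125, 0.0]
force: [0.3, 0.6, 0.6]
opening: 0.4
finger_force: 59.9
[-0.005 -0.009  0.263] [0. 0. 0.] q6 0.15 [0.5699 0.0349 0.0974] t 19.15 f [0.3 0.6 0.6] op 0.4
```

```bash
python3 -m creep '[-0.005,-0.01,0.08,0,0,0,0.3,-0.005,-0.01,0.15,0,0,0,0.3,-0.005,-0.01,0.2,0,0,0,0.3,-0.005,-0.01,0.23,0,0,0,0.3,-0.005,-0.01,0.25,0,0,0,0.3,-0.005,-0.01,0.26,0,0,0,0.3,-0.005,-0.01,0.265,0,0,0,0.3,-0.005,-0.01,0.265,0,0,0,0.3,-0.005,-0.01,0.265,0,0,0,0.3,-0.005,-0.01,0.265,0,0,0,0.3]';python3 - <<'E'
from h import *
go([.5705,.0334,.057],Y)
E
```

```text
clock: 20.4
ee_pos: [0.5702, 0.0334, 0.0572]
tool_rot: [0.316, 3.125, 0.0]
force: [-0.6, 0.1, -0.8]
opening: 0.396
finger_force: 59.9
[-0.002  0.001  0.001] [0. 0. 0.] q6 0.15 [0.5702 0.0334 0.0572] t 20.4 f [-0.6  0.1 -0.8] op 0.396
```

Down to just above contact height with no contact force. Release gently, then lift.

```bash
python3 -m creep '[0,0,0,0,0,0,0.45,0,0,0,0,0,0,0.55,0,0,0,0,0,0,0.6,0,0,0,0,0,0,0.6,0,0,-0.1,0,0,0,0.6,0,0,-0.3,0,0,0,0.6,0,0,-0.6,0,0,0,0.6,0,-0.3,-0.8,0,0,0,0.6,0,-0.6,-0.8,0,0,0,0.6,0,-0.9,-0.8,0,0,0,0.6]';python3 - <<'E'
from h import *
go([.5365,-.36,.17],Y)
E
```

```text
clock: 21.65
ee_pos: [0.5434, -0.1002, 0.1791]
tool_rot: [0.315, 3.123, -0.001]
force: [-0.1, -0.7, -0.1]
opening: 0.599
finger_force: 0.0
[-0.301 -1.706  0.062] [-0.     0.001  0.   ] q6 -0.1 [ 0.5434 -0.1002  0.1791] t 21.65 f [-0.1 -0.7 -0.1] op 0.599
```

```bash
python3 -m creep '[-0.1,-0.35,0,0,0,0,0.65,-0.2,-0.7,0,0,0,0,0.65,-0.3,-1,0,0,0,0,0.65,-0.3,-1,0,0,0,0,0.65,-0.3,-1,0,0,0,0,0.65,-0.3,-1,0,0,0,0,0.65,-0.3,-1,0,0,0,0,0.65,-0.3,-1,0,0,0,0,0.65,-0.3,-1,0,0,0,0,0.65,-0.3,-1,0,0,0,0,0.65]';python3 -m creep '[0,-0.3,0,0,0,0,0.65,0,-0.7,0.1,0,0,0,0.65,0,-0.71,0.3,0,0,0,0.65,0,-0.71,0.5,0,0,0,0.65,0,-0.71,0.5,0,0,0,0.65,0,-0.71,0.5,0,0,0,0.65,0,-0.71,0.5,0,0,0,0.65,0,-0.71,0.5,0,0,0,0.65,0,-0.71,0.5,0,0,0,0.65,0,-0.71,0.5,0,0,0,0.65]';python3 - <<'E'
from h import *
from workcell import manip
go([.5365,-.36,.022],Y)
d=manip.capture('top')['pixels'];a=cv2.resize(d[130:230,180:300],None,fx=4,fy=4,interpolation=cv2.INTER_CUBIC)
b=cv2.resize(d[180:260,370:440],None,fx=4,fy=4,interpolation=cv2.INTER_CUBIC)
M=np.zeros((400,770,3),np.uint8);M[:,:480]=a;M[:320,490:770]=b
cv2.imwrite('pics/t6.png',cv2.convertScaleAbs(M,alpha=1.4))
E
```

```text
clock: 22.9
ee_pos: [0.557, -0.2548, 0.177]
tool_rot: [0.316, 3.126, 0.0]
force: [0.3, 0.8, -0.3]
opening: 0.652
finger_force: 0.0
clock: 24.15
ee_pos: [0.5357, -0.3592, 0.1023]
tool_rot: [0.316, 3.125, -0.0]
force: [0.2, -0.0, 0.8]
opening: 0.647
finger_force: 0.0
[-0.006 -0.004  0.535] [-0.  0.  0.] q6 -0.49 [ 0.5357 -0.3592  0.1023] t 24.15 f [ 0.2 -0.   0.8] op 0.647
```

View pics/t6.png

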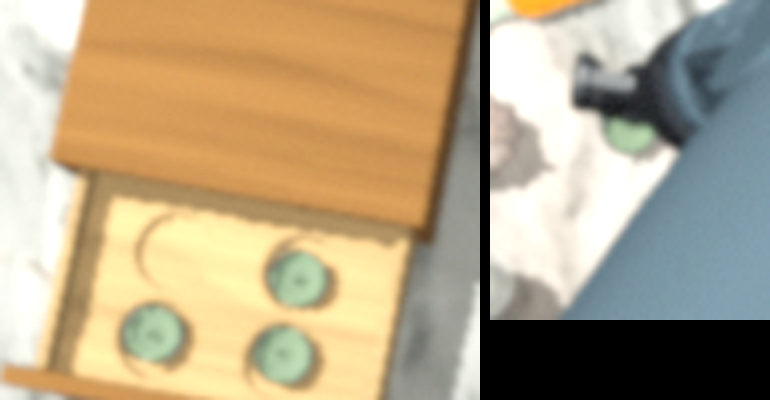

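Light b sits in the rear right well at crop (298,278), and the three others look level and unmoved. Now light a.

```bash
python3 -m creep '[-0.005,-0.005,0.1,0,0,0,0.65,-0.005,-0.005,0.2,0,0,0,0.65,-0.005,-0.005,0.3,0,0,0,0.65,-0.005,-0.005,0.4,0,0,0,0.65,-0.005,-0.005,0.5,0,0,0,0.65,-0.005,-0.005,0.535,0,0,0,0.65,-0.005,-0.005,0.535,0,0,0,0.65,-0.005,-0.005,0.535,0,0,0,0.3,-0.005,-0.005,0.535,0,0,0,0.3,-0.005,-0.005,0.535,0,0,0,0.3]';python3 -m creep '[0,0,-0.1,0,0,0,0.3,0,0,-0.3,0,0,0,0.3,0,0,-0.6,0,0,0,0.3,0,0,-0.9,0,0,0,0.3,0,0.3,-0.9,0,0,0,0.3,0,0.6,-0.9,0,0,0,0.3,0,1,-0.9,0,0,0,0.3,0,1,-0.9,0,0,0,0.3,0,1,-0.9,0,0,0,0.3,0,1,-0.9,0,0,0,0.3]';python3 - <<'E'
from h import *
go([.587,.1157,.158],Y)
E
```

```text
clock: 25.45
ee_pos: [0.537, -0.3608, 0.023]
tool_rot: [0.316, 3.124, -0.002]
force: [-0.4, -0.0, 5.7]
opening: 0.398
finger_force: 59.7
clock: 26.7
ee_pos: [0.5662, -0.2144, 0.157]
tool_rot: [0.319, 3.125, -0.001]
force: [0.3, -0.0, -0.5]
opening: 0.401
finger_force: 59.8
[ 0.308  2.183 -0.007] [-0.  0. -0.] q6 -0.26 [ 0.5662 -0.2144  0.157 ] t 26.7 f [ 0.3 -0.  -0.5] op 0.401
```

```bash
python3 -m creep '[0.05,0.35,0,0,0,0,0.3,0.1,0.7,0,0,0,0,0.3,0.15,1,0,0,0,0,0.3,0.15,1,0,0,0,0,0.3,0.15,1,0,0,0,0,0.3,0.15,1,0,0,0,0,0.3,0.15,1,0,0,0,0,0.3,0.15,1,0,0,0,0,0.3,0.15,1,0,0,0,0,0.3,0.15,1,0,0,0,0,0.3]';python3 -m creep '[0.05,0.35,0,0,0,0,0.3,0.1,0.7,0,0,0,0,0.3,0.15,1,0,0,0,0,0.3,0.15,1,0,0,0,0,0.3,0.15,1,0,0,0,0,0.3,0.15,1,0,0,0,0,0.3,0.15,1,0,0,0,0,0.3,0.15,1,0,0,0,0,0.3,0.15,1,0,0,0,0,0.3,0.15,1,0,0,0,0,0.3]';python3 - <<'E'
from h import *
go([.587,.1157,.057],Y)
E
```

```text
clock: 27.95
ee_pos: [0.5743, -0.0617, 0.1568]
tool_rot: [0.317, 3.126, 0.0]
force: [0.2, 1.2, -0.4]
opening: 0.398
finger_force: 59.8
clock: 29.2
ee_pos: [0.5823, 0.0897, 0.1568]
tool_rot: [-0.317, -3.126, -0.0]
force: [-0.2, 0.1, 0.9]
opening: 0.395
finger_force: 59.9
[0.004 0.176 0.665] [ 0. -0.  0.] q6 0.25 [0.5823 0.0897 0.1568] t 29.2 f [-0.2  0.1  0.9] op 0.395
```

```bash
python3 -m creep '[0.005,0.175,0,0,0,0,0.3,0.005,0.175,0.15,0,0,0,0.3,0.005,0.175,0.3,0,0,0,0.3,0.005,0.175,0.45,0,0,0,0.3,0.005,0.175,0.55,0,0,0,0.3,0.005,0.175,0.62,0,0,0,0.3,0.005,0.175,0.65,0,0,0,0.3,0.005,0.175,0.665,0,0,0,0.3,0.005,0.175,0.665,0,0,0,0.3,0.005,0.175,0.665,0,0,0,0.3]';python3 -c "
from h import *
go([.587,.1157,.057],Y)"
```

```text
clock: 30.45
ee_pos: [0.5873, 0.1157, 0.0576]
tool_rot: [0.316, 3.125, 0.0]
force: [0.6, -0.4, -0.2]
opening: 0.393
finger_force: 59.9
[ 0.002 -0.     0.004] [0. 0. 0.] q6 0.29 [0.5873 0.1157 0.0576] t 30.45 f [ 0.6 -0.4 -0.2] op 0.393
```

```bash
python3 -m creep '[0,0,0,0,0,0,0.45,0,0,0,0,0,0,0.55,0,0,0,0,0,0,0.6,0,0,0,0,0,0,0.6,0,0,-0.1,0,0,0,0.6,0,0,-0.3,0,0,0,0.6,0,0,-0.6,0,0,0,0.6,0.2,0.3,-0.8,0,0,0,0.6,0.4,0.6,-0.8,0,0,0,0.6,0.6,0.9,-0.8,0,0,0,0.6]';python3 -m creep '[0.3,0.2,0,0,0,0.06,0.4,0.3,0.3,0,0,0,0.12,0.4,0.3,0.3,0,0,0,0.18,0.4,0.3,0.3,0,0,0,0.24,0.4,0.3,0.3,0,0,0,0.3,0.4,0.3,0.3,0,0,0,0.36,0.4,0.3,0.3,0,0,0,0.42,0.4,0.3,0.3,0,0,0,0.48,0.4,0.3,0.3,0,0,0,0.5,0.4,0.3,0.3,0,0,0,0.5,0.4]';python3 - <<'E'
from h import *
from workcell import manip
go([.438,.101,.12],X)
a=manip.capture('top')['pixels'][130:240,180:300];a=cv2.resize(a,None,fx=5,fy=5,interpolation=cv2.INTER_CUBIC)
cv2.imwrite('pics/t7.png',cv2.convertScaleAbs(a,alpha=1.4))
E
```

```text
clock: 31.7
ee_pos: [0.5259, 0.2675, 0.1792]
tool_rot: [0.317, 3.123, 0.003]
force: [-0.3, -0.1, -1.1]
opening: 0.604
finger_force: 0.0
clock: 32.95
ee_pos: [0.4909, 0.3192, 0.1781]
tool_rot: [2.433, 1.987, 0.002]
force: [-0.3, -0.3, -0.4]
opening: 0.401
finger_force: 0.0
[-1.496 -0.055  0.386] [ 0. -0.  0.] q6 2.24 [0.4909 0.3192 0.1781] t 32.95 f [-0.3 -0.3 -0.4] op 0.401
```

View pics/t7.png

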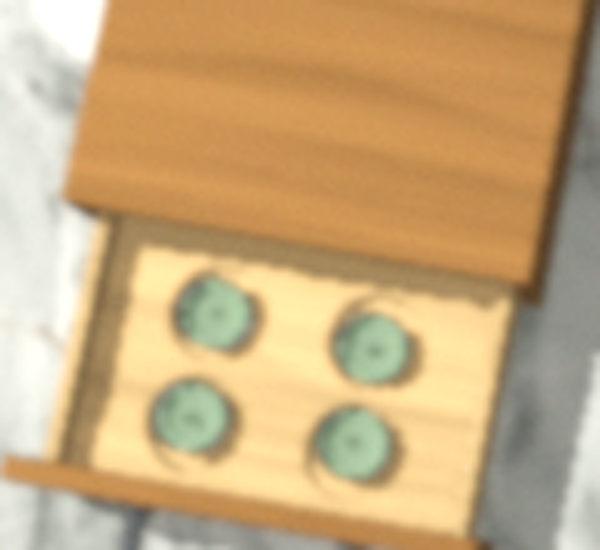

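All four lights lie in their wells: rear (216,314) and (375,348), front (192,416) and (354,442). Now back to the handle to push.

```bash
python3 -m creep '[-0.35,0,0,0,0,0,0.4,-0.7,0,0,0,0,0,0.4,-1,-0.05,0,0,0,0,0.4,-1,-0.05,0,0,0,0,0.4,-1,-0.05,0,0,0,0,0.4,-1,-0.05,0,0,0,0,0.4,-1,-0.05,0,0,0,0,0.4,-1,-0.05,0,0,0,0,0.4,-1,-0.05,0,0,0,0,0.4,-1,-0.05,0,0,0,0,0.4]';python3 -m creep '[-0.25,0,0,0,0,0,0.4,-0.5,0,0.1,0,0,0,0.4,-0.5,0,0.25,0,0,0,0.4,-0.5,0,0.39,0,0,0,0.4,-0.5,0,0.39,0,0,0,0.4,-0.5,0,0.39,0,0,0,0.4,-0.5,0,0.39,0,0,0,0.4,-0.5,0,0.39,0,0,0,0.4,-0.5,0,0.39,0,0,0,0.4,-0.5,0,0.39,0,0,0,0.4]';python3 -c "
from h import *
go([.438,.101,.055],X)"
```

```text
clock: 34.25
ee_pos: [0.4532, 0.1737, 0.177]
tool_rot: [-2.434, -1.987, -0.0]
force: [-0.6, 0.5, 0.1]
opening: 0.397
finger_force: 0.0
clock: 35.5
ee_pos: [0.4383, 0.1002, 0.1187]
tool_rot: [2.434, 1.986, 0.0]
force: [0.4, 0.2, -0.1]
opening: 0.405
finger_force: 0.0
[ 0.005 -0.003  0.425] [ 0. -0.  0.] q6 1.86 [0.4383 0.1002 0.1187] t 35.5 f [ 0.4  0.2 -0.1] op 0.405
```

```bash
python3 -m creep '[0.005,0,0.1,0,0,0,0.4,0.005,0,0.2,0,0,0,0.4,0.005,0,0.3,0,0,0,0.4,0.005,0,0.425,0,0,0,0.4,0.005,0,0.425,0,0,0,0.4,0.005,0,0.425,0,0,0,0.4,0.005,0,0.425,0,0,0,0,0.005,0,0.425,0,0,0,0,0.005,0,0.425,0,0,0,0,0.005,0,0.425,0,0,0,0]';python3 -c "
from h import *
go([.5637,.0755,.055],X)"
```

```text
clock: 36.75
ee_pos: [0.4385, 0.1008, 0.055]
tool_rot: [2.433, 1.986, 0.0]
force: [0.7, -1.0, 3.3]
opening: 0.092
finger_force: 58.5
[0.002 0.851 0.   ] [ 0. -0.  0.] q6 1.86 [0.4385 0.1008 0.055 ] t 36.75 f [ 0.7 -1.   3.3] op 0.092
```

```bash
python3 -m creep '[0,0.05,0,0,0,0,0,0,0.12,0,0,0,0,0,0,0.21,0,0,0,0,0,0,0.3,0,0,0,0,0,0.005,0.39,0,0,0,0,0,0.005,0.48,0,0,0,0,0,0.005,0.57,0,0,0,0,0,0.01,0.65,0,0,0,0,0,0.01,0.72,0,0,0,0,0,0.01,0.77,0,0,0,0,0]';python3 -m creep '[0,0.02,0,0,0,0,0,0,0.04,0,0,0,0,0,0,0.06,0,0,0,0,0,0,0.08,0,0,0,0,0,0,0.09,0,0,0,0,0,0,0.1,0,0,0,0,0,0,0.11,0,0,0,0,0,0,0.12,0,0,0,0,0,0,0.12,0,0,0,0,0,0,0.12,0,0,0,0,0]';python3 -c "
from h import *
go([.5637,.0755,.055],X)"
```

```text
clock: 38.0
ee_pos: [0.5523, 0.0789, 0.055]
tool_rot: [2.434, 1.986, -0.0]
force: [-2.0, 0.3, 5.9]
opening: 0.094
finger_force: 59.0
clock: 39.25
ee_pos: [0.5644, 0.0765, 0.0549]
tool_rot: [-2.428, -1.983, 0.009]
force: [-14.5, 2.2, 17.2]
opening: 0.094
finger_force: 60.4
[-0.008 -0.003 -0.001] [-0.003  0.     0.   ] q6 1.79 [0.5644 0.0765 0.0549] t 39.25 f [-14.5   2.2  17.2] op 0.094
```

```bash
python3 -m creep '[0,0,0,0,0,0,0.35,0,0,0,0,0,0,0.35,0,0,0,0,0,0,0.35,0,0,-0.1,0,0,0,0.35,0,0,-0.3,0,0,0,0.35,0,0,-0.6,0,0,0,0.35,0,0,-1,0,0,0,0.35,0,-0.3,-1,0,0,0,0.35,0.3,-0.6,-1,0,0,0,0.35,0.7,-0.9,-1,0,0,0,0.35]';python3 -m creep '[0.3,0,0,0,0,0,0.35,0.6,0,0,0,0,0,0.35,1,0,0,0,0,0,0.35,1,0,0,0,0,0,0.35,1,0,0,0,0,0,0.35,1,0,0,0,0,0,0.35,1,0,0,0,0,0,0.35,1,0,0,0,0,0,0.35,1,0,0,0,0,0,0.35,1,0,0,0,0,0,0.35]';python3 - <<'E'
from h import *
from workcell import manip
s=manip.get_state();print(s['clock'],s['ee_pos'],s['force'])
a=manip.capture('top')['pixels'][95:215,190:305];a=cv2.resize(a,None,fx=4,fy=4,interpolation=cv2.INTER_CUBIC)
b=manip.capture('side')['pixels'][190:310,170:340];b=cv2.resize(b,None,fx=2,fy=2,interpolation=cv2.INTER_CUBIC)
M=np.zeros((480,800,3),np.uint8);M[:,:460]=cv2.convertScaleAbs(a,alpha=1.4);M[:240,460:]=b
cv2.imwrite('pics/t8.png',M)
E
```

```text
clock: 40.5
ee_pos: [0.4643, 0.194, 0.2059]
tool_rot: [2.436, 1.982, 0.005]
force: [1.7, 0.7, 0.2]
opening: 0.352
finger_force: 0.0
clock: 41.75
ee_pos: [0.4942, 0.34, 0.2049]
tool_rot: [-2.434, -1.986, -0.0]
force: [-0.5, 1.6, 0.7]
opening: 0.352
finger_force: 0.0
41.75 [0.49417847 0.34002309 0.204882  ] [-0.54275236  1.63245428  0.66243359]
```

View pics/t8.png

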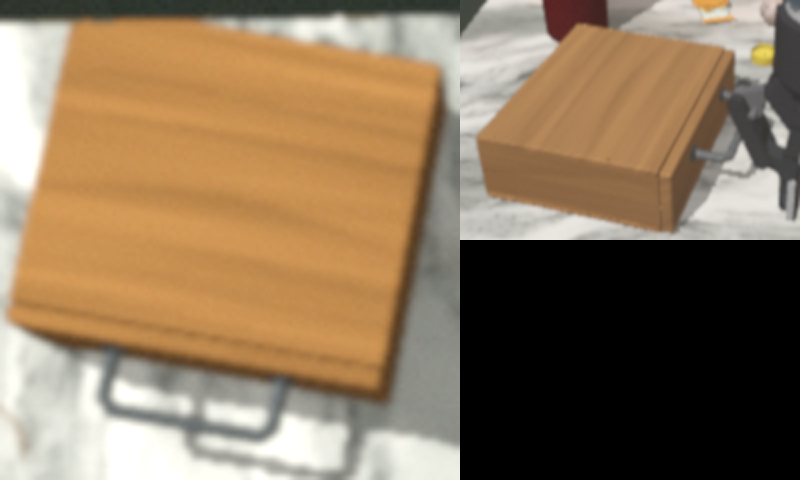

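The panel lies flush against the box with no gap (seam from about (10,303) to (385,370)), so the drawer is shut. The arm is clear.

```bash
python3 -c "
from workcell import manip
print(manip.finish_job())"
```

```text
the job is handed in; nothing more can be done
None
```

I pulled the drawer to its stop, put both tea lights in the rear wells and pushed it shut, then handed the job in at about 42 s; all four lay in their wells in the last picture before closing, and I couldn't see them after that.

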